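Fossil on a domed plaster stand

TASK

Build the photo stand on the round steel plate: lay the flat plaster disc in the middle of the plate, then the domed plaster disc, dome up, in the middle of that, and finally balance the oval fossil slab, fossil side up, level and centred on top of the dome. Lower the slab into place rather than dropping it, leave the stack standing on its own, and do not disturb the other things on the bench.

Things in the scene. Friction and masses are not known exactly. Their poses are not given: they have to be found in the camera images.
- plate: Round steel plate, 140 mm across, on a squat 90 mm foot, fixed to the bench; its flat top is 22 mm above the bench. Origin: centre of its underside, on the bench; z up.
- plate_top (a point): Centre of the steel plate's flat top, 22 mm above the bench.
- disc: Flat disc of white plaster: plain cylinder 68 mm across, 20 mm thick, both faces flat. Lies flat on the bench. Origin: centre of its underside; z up along its axis. About 0.11 kg.
- dome: Domed disc of white plaster: narrower and taller, 54 mm across, flat underneath, straight side 26 mm high, then a shallow domed top (curve radius 65 mm) rising to 32 mm at the middle. Lies on the bench dome up. Origin: centre of its flat underside; z up along its axis. About 0.08 kg.
- slab: Dark grey oval stone slab with a pale spiral fossil in relief on its upper face: 100 mm long (x), 56 mm wide (y) with straight parallel long sides over the middle 44 mm and half-round ends, 18 mm thick, flat underneath; the relief stands 3 mm proud of the top. Lies on the bench fossil up. Origin: centre of its underside; balance point in the middle. About 0.2 kg.
- jar: Bystander: small amber glass jar with white cap, 48 mm across, 60 mm high. Origin: centre of underside.
- bone: Bystander: pale brown fossil vertebra, about 50 mm wide, 55 mm long, 34 mm high. Origin: underside, under its round part.
- brush: Bystander: brush lying on the bench, 150 mm long (along its x), under 30 mm wide. Origin: near the middle of its length, underside.
- spatula: Bystander: spatula lying on the bench, 170 mm long (along its x). Origin: near the middle of its length, underside.
There are look-alikes about, which are no part of the job. Leave any yellow look-alike of the dome alone. Leave any purple look-alike of the disc alone.

How it is judged:
By the outcome, as a careful person would: the job done as asked, in the order asked, and still so for the second after the job is handed in, with the robot touching nothing.
It also fails if it takes over 67 s, if anything falls off the work surface, if the arm or the gripper's body presses on something with over 40 N, if the wrist force passes 120 N, or if a joint passes its speed limit or range.

ROBOT

A 7-joint arm with a two-finger parallel gripper is mounted at the origin on the work surface. World frame = base frame: x ahead of the robot, y to its left, z up, the work surface at z = 0. Lengths are in m, angles in rad, forces in N, time in s.
With the tool pointing down it reaches from about 0.4 to 0.925 m from the base axis. Payload 5.6 kg.
Tool frame: the origin (TCP) lies between the finger pads; the fingertips stand 11 mm ahead of it and the grasp point (between the pads) lies 8 mm behind it; z points along the fingers, y is the line along which they close (so a half turn about z gives the same grasp; the last joint's range is limited). The gripper opens to 85 mm and grips with 20 to 120 N. Pads are 22 mm wide; open, the fingers measure 114 mm over their backs; the gripper's body (76 mm by 85 mm) begins 54 mm behind the grasp point. The pads swing forward as they close: fully open they stand 13 mm farther back than shut.
Start: joints at [1.17, 0.468, -0.012, 1.603, 0.006, 1.071, -0.056], TCP at [0.228, -0.609, 0.242] pointing down, gripper open.
Joint ranges: [-2.53, 2.53], [-0.31, 2.02], [-1.57, 1.55], [0.28, 2.44], [-1.29, 4.43], [0.15, 1.84], [-2.92, 2.92]. Speed limits (rad/s): [2.57, 2.57, 3.14, 3.14, 3.14, 3.14, 3.14].

INTERFACE

Orientations are given as a unit quaternion [x, y, z, w].
In Python, from rig import robot, effector, kin, eyes, sensors gives the robot as it stands. Calls block until the motion is done:
- robot.reach(position, orientation): joint-space move of the TCP to a pose.
- robot.move_l(position, attitude=None, feed=0.15, contact_N=None): straight line of the TCP; attitude=None keeps the orientation; feed is the mean speed in m/s. With contact_N (N) it stops when the force on the tool has changed by that much, and returns True; else False.
- robot.move_joints(angles): joint-space move.
- effector.grip(opening, force=None): finger opening in m; force is the grip in N (None keeps the last); returns when the fingers have stopped.
- robot.dwell(seconds).
- kin.solve_ik(position, orientation): joint angles nearest the present ones, or None.
- eyes.read_camera(name): name is "side" or "top" or "wrist"; returns the picture (480x640x3 uint8, red, green, blue); there is no depth.
- eyes.get_calibration(name): a dict with "intrinsics" (3x3 intrinsics, pixels), "pose" (4x4, takes a point from camera to world coordinates). Camera axes: x right, y down, z forward; pixel columns grow to the right and rows downward; lengths in m; the calibration is good to about 2 mm. A picture is of the moment at which its call begins: read the wrist's pose just before it. get_calibration takes no time and is no camera call; for the wrist camera it gives the pose at the moment of the call.
A pose or a line that the arm cannot do raises robot.MotionError and nothing moves.
- robot.close_job(): hands the job in; it is judged then, once.
Readings, each from a call of its own:
- sensors.read_clock(): time.
- sensors.read_q(): joint angles.
- sensors.read_joint_velocities(): joint speeds.
- sensors.read_effort(): joint torques, N m.
- sensors.read_ee_pos(): TCP position.
- sensors.read_ee_rot(): TCP orientation.
- sensors.read_ft_force(): force on the tool from outside, world axes, zero at the start.
- sensors.read_wrist_torque(): the same for the moment, N m.
- sensors.read_opening(): finger opening in m.
- sensors.read_gripper_force(): force on a finger pad.
Only numpy, scipy, OpenCV 4.12 (cv2) and the standard library are available. Lean on these libraries where they do the work, as an engineer would, in place of code of your own. Each camera call takes 0.05 s, during which the arm holds its last target. There are 200 camera calls.

## Working session

There is one attempt and no reset: what is moved stays moved. The work goes in short steps, each a Python script; the robot and the scene stay as the last script left them, time stands still between calls to the robot, and variables do not carry over. Pictures are saved under pics/ and viewed, at most 10 in all, crops included, and the job is handed in when it is done.

```bash
mkdir -p pics; ls
python3 - <<'E'
from rig import robot, effector, kin, eyes, sensors
import cv2, numpy as np
for n in ("top","side"):
    cv2.imwrite(f"pics/{n}0.png",eyes.read_camera(n)[:,:,::-1])
    c=eyes.get_calibration(n);print(n,np.round(c["intrinsics"],1).tolist(),np.round(c["pose"],3).tolist())
print(sensors.read_clock(),sensors.read_ee_rot(),sensors.read_opening())
E
```

```text
pics
top [[584.5, 0.0, 319.7], [0.0, 584.5, 245.4], [0.0, 0.0, 1.0]] [[-0.009, -0.989, 0.149, 0.379], [-1.0, 0.006, -0.02, 0.019], [0.019, -0.149, -0.989, 1.048], [0.0, 0.0, 0.0, 1.0]]
side [[530.4, 0.0, 325.2], [0.0, 530.4, 244.1], [0.0, 0.0, 1.0]] [[0.979, -0.152, 0.134, 0.427], [-0.202, -0.789, 0.581, -0.599], [0.018, -0.596, -0.803, 0.848], [0.0, 0.0, 0.0, 1.0]]
0.1 [ 9.84043628e-01  1.77925464e-01 -1.97798654e-04 -7.92365870e-04] 0.08557682349518951
```

View pics/top0.png

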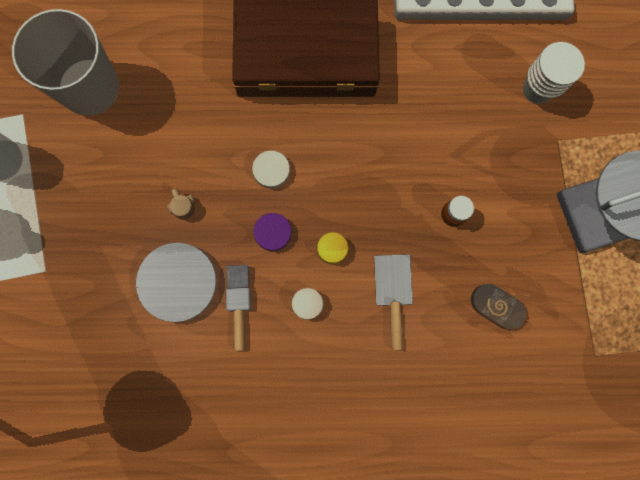

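View pics/side0.png

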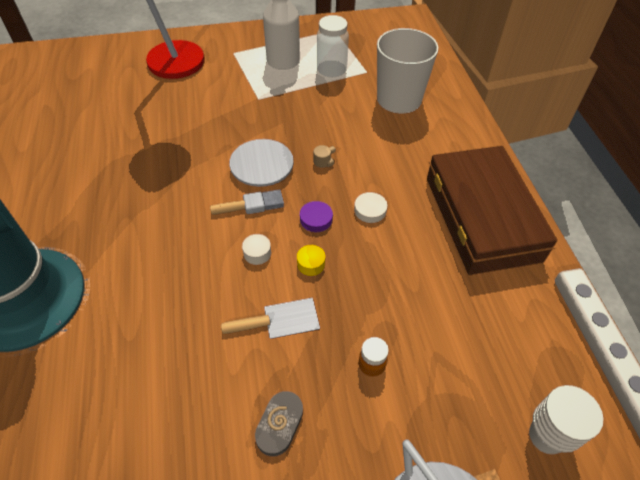

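```bash
cat > h.py <<'E'
from rig import robot, effector, kin, eyes, sensors
import cv2, numpy as np
from scipy.optimize import least_squares
from scipy.spatial.transform import Rotation as R
t=np.linspace(0,2*np.pi,72,endpoint=False)
def cyl(r,z0,z1): return np.vstack([np.c_[r*np.cos(t),r*np.sin(t),0*t+z] for z in (z0,z1)])
def stad(z0,z1): 
    c=np.c_[28*np.cos(t)+22*np.sign(np.cos(t)),28*np.sin(t)]/1e3
    return np.vstack([np.c_[c,0*t+z] for z in (z0,z1)])
M=dict(plate=cyl(.07,.016,.022),disc=cyl(.034,0,.02),dome=np.vstack([cyl(.027,0,.026),cyl(.014,.0305,.0305),[[0,0,.032]]]),slab=stad(0,.018))
def proj(c,P):
    T=np.array(c["pose"]);q=(P-T[:3,3])@T[:3,:3];q=q@np.array(c["intrinsics"]).T
    return q[:,:2]/q[:,2:]
def feat(cnt,ang):
    h=cv2.convexHull(cnt.astype(np.float32));m=cv2.moments(h)
    f=[m["m10"]/m["m00"],m["m01"]/m["m00"]]
    s=np.sqrt(m["m00"])
    if ang: f+=[(m["mu20"]-m["mu02"])/m["m00"]/s*4,2*m["mu11"]/m["m00"]/s*4]
    return np.array(f),m["m00"]
def blob(im,seed,dark=False,S=75):
    hsv=cv2.cvtColor(im,cv2.COLOR_RGB2HSV)
    m=(hsv[...,1]<S).astype(np.uint8)
    if not dark: m&=(hsv[...,2]>100).astype(np.uint8)
    m=cv2.morphologyEx(m,cv2.MORPH_OPEN,np.ones((3,3)))
    cs,_=cv2.findContours(m,cv2.RETR_EXTERNAL,cv2.CHAIN_APPROX_NONE)
    cs=[c for c in cs if cv2.contourArea(c)>60]
    c=max(cs,key=lambda c:cv2.pointPolygonTest(c,(float(seed[0]),float(seed[1])),True))
    return c[:,0]
def fit(name,obs,z=0.,x0=(.5,0,0)):
    """obs: list of (calib, contour) -> x,y,yaw and residuals"""
    a=name=="slab"; F=[feat(c,a) for _,c in obs]
    def pose(v): return M[name]@R.from_euler("z",v[2] if a else 0).as_matrix().T+[v[0],v[1],z]
    def res(v): return np.concatenate([feat(proj(k,pose(v)),a)[0]-f[0] for (k,_),f in zip(obs,F)])
    s=least_squares(res,x0 if a else x0[:2],diff_step=1e-4,x_scale=.1)
    ar=[f[1]/feat(proj(k,pose(s.x)),a)[1] for (k,_),f in zip(obs,F)]
    return s.x,np.round(s.fun,2),np.round(ar,3)
E
python3 - <<'E'
from h import *
C={n:eyes.get_calibration(n) for n in("top","side")}
I={n:cv2.imread(f"pics/{n}0.png")[:,:,::-1].copy() for n in C}
S=dict(plate=((177,283),(262,162)),disc=((271,169),(370,207)),dome=((307,304),(257,249)),slab=((485,300),(279,440)))
for k,(a,b) in S.items():
    ob={n:(C[n],blob(I[n],p,k=="slab")) for n,p in zip(C,(a,b))}
    for sel in (["top"],["side"],["top","side"]):
        for x0 in ((.5,0,.5),(.5,0,-.7)) if k=="slab" else ((.5,0,0),):
            print(k,sel,*fit(k,[ob[n] for n in sel],x0=x0))
# wrist cam geometry
w=eyes.get_calibration("wrist");T=np.eye(4);T[:3,:3]=R.from_quat(sensors.read_ee_rot()).as_matrix();T[:3,3]=sensors.read_ee_pos()
print(np.round(np.linalg.inv(T)@w["pose"],3).tolist(),np.round(w["intrinsics"],0).tolist())
E
```

```text
plate ['top'] [0.47155056 0.25225138] [-0. -0.] [0.965]
plate ['side'] [0.47289493 0.25054318] [0. 0.] [0.957]
plate ['top', 'side'] [0.47208855 0.25183675] [ 0.25 -0.31 -0.44 -0.36] [0.965 0.959]
disc ['top'] [0.67843531 0.08682705] [ 0. -0.] [0.864]
disc ['side'] [0.67874479 0.08485353] [0. 0.] [0.87]
disc ['top', 'side'] [0.6786526  0.08618382] [ 0.35 -0.12 -0.2  -0.47] [0.864 0.872]
dome ['top'] [0.43173385 0.0223598 ] [0. 0.] [0.911]
dome ['side'] [0.43281323 0.02016747] [-0.  0.] [0.888]
dome ['top', 'side'] [0.43222486 0.02160767] [ 0.43 -0.28 -0.39 -0.54] [0.911 0.889]
slab ['top'] [ 0.44293159 -0.30855273  1.3526987 ] [-0.   -0.    0.12  0.05] [0.353]
slab ['top'] [ 0.4429316  -0.30855268 -1.78889244] [-0.   -0.    0.12  0.05] [0.353]
slab ['side'] [ 0.42547013 -0.31983644  0.97696258] [ 0.   -0.02 -0.26 -0.31] [0.918]
slab ['side'] [ 0.42547031 -0.31983674  0.97698075] [ 0.   -0.02 -0.26 -0.31] [0.918]
slab ['top', 'side'] [ 0.4329714  -0.31463627  1.1389517 ] [ 3.71  5.62 -3.44  5.18  4.3  -4.13 -3.64  3.94] [0.348 0.937]
slab ['top', 'side'] [ 0.43296848 -0.31463215 -2.00259578] [ 3.7   5.62 -3.43  5.18  4.3  -4.13 -3.64  3.94] [0.348 0.937]
[[-0.001, -0.955, -0.297, 0.077], [1.0, -0.0, -0.001, 0.0], [0.001, -0.297, 0.955, -0.132], [0.0, 0.0, 0.0, 1.0]] [[397.0, 0.0, 319.0], [0.0, 397.0, 240.0], [0.0, 0.0, 1.0]]
```

```bash
cat >> h.py <<'E'
def Q(psi): return (R.from_euler("z",psi)*R.from_euler("x",np.pi)).as_quat()
def st(tag=""): print(tag,"t=%.2f"%sensors.read_clock(),np.round(sensors.read_ee_pos(),4),"open %.4f"%sensors.read_opening(),"F",np.round(sensors.read_ft_force(),2),"grip %.1f"%sensors.read_gripper_force())
def wrist(name):
    c=eyes.get_calibration("wrist");im=eyes.read_camera("wrist");cv2.imwrite(f"pics/{name}.png",im[:,:,::-1]);return c,im
E
python3 - <<'E'
from h import *
x,y=.6787,.0858
for p in (0,np.pi): print(p,kin.solve_ik([x,y,.13],Q(p)),kin.solve_ik([.472,.2515,.13],Q(p)))
robot.reach([x,y,.13],Q(0)); st("hover")
c,im=wrist("w_disc")
try: print(fit("disc",[(c,blob(im,proj(c,np.array([[x,y,.02]]))[0]))],x0=(x,y)))
except Exception as e: print(e)
effector.grip(.08); 
robot.move_l([x,y,.035],feed=.2); print(robot.move_l([x,y,.001],feed=.03,contact_N=4)); st("probe")
E
```

```text
0 [ 0.06021278  0.67466043 -0.34471741  1.57548708  0.26488662  0.93782596
 -1.94306141] [ 0.08072139  0.58155251 -0.81284438  1.93443543  0.55277564  0.86302998
 -2.59474372]
3.141592653589793 [ 0.4008778   0.86009716 -0.91875492  1.55025064  0.73855657  1.10805173
  0.87852821] [ 0.25148233  0.7280747  -1.08572147  1.92549534  0.78238308  0.98817929
  0.36583252]
hover t=3.03 [0.679  0.0844 0.1301] open 0.0852 F [ 0.19 -0.41 -0.2 ] grip 0.0
(array([0.67796472, 0.08544344]), array([-0., -0.]), array([0.949]))
False
probe t=5.22 [0.6789 0.0858 0.0013] open 0.0799 F [ 0.01  0.61 -0.74] grip 0.0
```

View pics/w_disc.png

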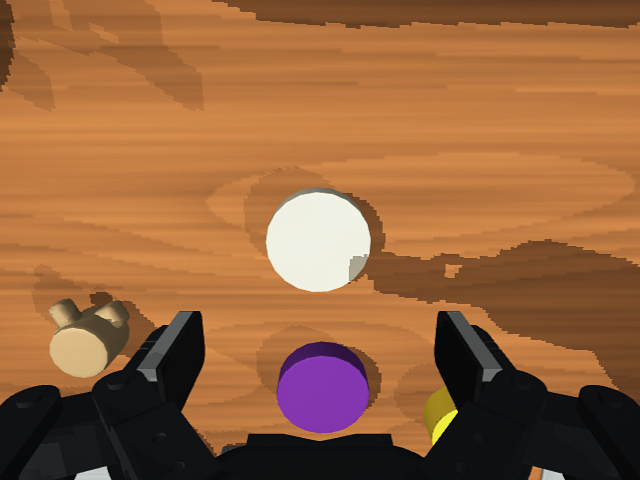

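Run:
```python
from h import *
x,y=.6785,.0858
robot.move_l([x,y,.008],feed=.05)
effector.grip(.06,30); st("gripped")
z0=sensors.read_ee_pos()[2]
robot.move_l([x,y,.09],feed=.2); st("lift")
X,Y=.472,.2512
robot.reach([X,Y,.09],Q(0)); st("over")
robot.move_l([X,Y,z0+.029],feed=.15)
print(robot.move_l([X,Y,z0+.018],feed=.025,contact_N=3)); st("placed")
effector.grip(.085); 
robot.move_l([X,Y,.12],feed=.2); st("up")
C=eyes.get_calibration("top")
for n in("top","side"):cv2.imwrite(f"pics/{n}1.png",eyes.read_camera(n)[:,:,::-1])
c,im=wrist("w_plate1")
st()
```

```text
gripped t=5.78 [0.6787 0.0858 0.0086] open 0.0669 F [-0.69  0.34  5.51] grip 33.7
lift t=6.34 [0.6778 0.0854 0.0891] open 0.0668 F [-0.21  0.38 -1.91] grip 33.9
over t=7.38 [0.4735 0.2502 0.0897] open 0.0668 F [ 0.41 -1.09 -1.46] grip 33.9
True
placed t=8.25 [0.4728 0.2515 0.0305] open 0.0666 F [-0.36  0.15  5.62] grip 34.4
up t=9.18 [0.4717 0.2507 0.1195] open 0.0849 F [-0.03 -0.41 -0.91] grip 0.0
 t=9.32 [0.471  0.2506 0.1184] open 0.0852 F [ 0.44  0.48 -0.09] grip 0.0
```

View pics/w_plate1.png

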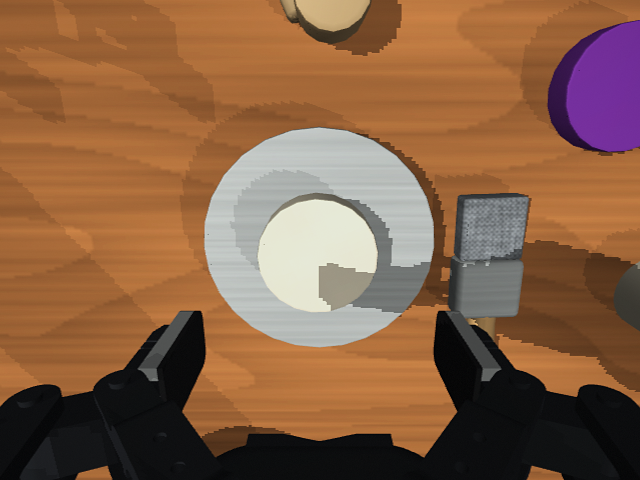

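```bash
cat >> h.py <<'E'
def pickview(name,x,y,psi,z,tag,seedz=.02,dark=False,S=75,x0=None):
    robot.reach([x,y,z],Q(psi)); robot.dwell(.3)
    c,im=wrist(tag); seed=proj(c,np.array([[x,y,seedz]]))[0]
    return c,im,seed
E
python3 - <<'E'
from h import *
# check the disc on the plate (bounding boxes, last picture; arm still there)
c=eyes.get_calibration("wrist")
for nm,P,cen in (("disc",cyl(.034,.042,.042),(318,255.5)),("plate",cyl(.07,.022,.022),(319.5,237))):
    f=lambda v:(lambda q:(q.max(0)+q.min(0))/2-cen)(proj(c,P+[v[0],v[1],0]))
    print(nm,least_squares(f,(.47,.25),diff_step=1e-4).x)
x,y=.4322,.0212
c,im,s=pickview("dome",x,y,0,.13,"w_dome")
st();b=blob(im,s);print(s,b.min(0),b.max(0),fit("dome",[(c,b)],x0=(x,y)))
E
```

```text
disc [0.47239428 0.25128941]
plate [0.47252313 0.25040916]
 t=10.60 [0.4324 0.022  0.1299] open 0.0850 F [ 0.32  0.09 -0.24] grip 0.0
[321.16476271 242.99220047] [279 196] [365 284] (array([0.4321442 , 0.02082804]), array([0., 0.]), array([0.969]))
```

Run:
```python
from h import *
x,y=.4322,.0212
q0=sensors.read_q()
for p in (np.pi/2,-np.pi/2):
    a=kin.solve_ik([x,y,.06],Q(p)); b=kin.solve_ik([.4724,.2510,.1],Q(p)); print(p,a is not None and np.abs(a-q0).max(), b is not None and np.round(b,2))
robot.move_l([x,y,.014],feed=.15); robot.dwell(.1)
effector.grip(.045,20); robot.dwell(.15); st("sq1"); y1=sensors.read_ee_pos()[1]
effector.grip(.08); robot.move_l([x,y,.065],feed=.2)
best=min((p for p in (np.pi/2,-np.pi/2)),key=lambda p:(lambda a:9 if a is None else np.abs(a-q0).max())(kin.solve_ik([x,y1,.065],Q(p))))
robot.reach([x,y1,.065],Q(best)); 
robot.move_l([x,y1,.014],feed=.15); robot.dwell(.2)
effector.grip(.045,25); robot.dwell(.15); st("sq2"); e=sensors.read_ee_pos()
print("tool offset of dome y:",y1-e[1]); np.save("dome.npy",[best,y1-e[1],e[2]])
robot.move_l([x,y1,.10],feed=.2); st("lift")
```

```text
1.5707963267948966 1.2327868137434486 [ 0.    0.6  -0.71  1.95  0.54  0.79 -1.01]
-1.5707963267948966 1.020042176027746 [-1.36  0.76  1.11  2.04 -0.89  0.93 -2.9 ]
sq1 t=12.17 [0.4326 0.0211 0.0146] open 0.0527 F [-0.89 -0.81  6.33] grip 20.2
sq2 t=15.07 [0.4325 0.0213 0.0146] open 0.0528 F [-0.54  0.86  6.87] grip 25.3
tool offset of dome y: -0.00017105031507024318
lift t=15.66 [0.4318 0.0218 0.0998] open 0.0528 F [-0.83  0.36 -1.9 ] grip 26.5
```

```bash
cat >> h.py <<'E'
def bestyaw(pos,yaws):
    q0=np.array(sensors.read_q());r=[]
    for p in yaws:
        a=kin.solve_ik(pos,Q(p))
        if a is not None: r.append((np.abs(a-q0).max(),p,a))
    r.sort(key=lambda k:k[0]); return r
E
python3 - <<'E'
from h import *
X,Y=.4724,.2511
r=bestyaw([X,Y,.10],np.arange(-np.pi,np.pi,np.pi/8)); print([(round(a,2),round(b,2)) for a,b,_ in r[:5]]); p=r[0][1]; np.save("py.npy",p)
robot.reach([X,Y,.10],Q(p)); robot.dwell(.15); st("over")
z0=np.load("dome.npy")[2]
robot.move_l([X,Y,z0+.042+.007],feed=.15); robot.dwell(.15)
print(robot.move_l([X,Y,z0+.038],feed=.02,contact_N=3)); robot.dwell(.15); st("placed"); e=sensors.read_ee_pos(); np.save("domepos.npy",e)
effector.grip(.085)
robot.move_l([X,Y,.17],feed=.25);robot.dwell(.3)
c,im=wrist("w_dome2"); st()
E
```

```text
[(np.float64(0.25), np.float64(-0.79)), (np.float64(0.44), np.float64(-1.18)), (np.float64(0.55), np.float64(-0.39)), (np.float64(0.72), np.float64(-1.57)), (np.float64(0.88), np.float64(0.0))]
over t=16.73 [0.4727 0.2486 0.1   ] open 0.0529 F [ 0.84  0.26 -1.22] grip 26.5
True
placed t=17.85 [0.4726 0.2513 0.0566] open 0.0530 F [0.21 0.75 6.  ] grip 27.3
 t=19.23 [0.4721 0.2507 0.1691] open 0.0846 F [-1.18 -0.59  0.26] grip 0.0
```

View pics/w_dome2.png

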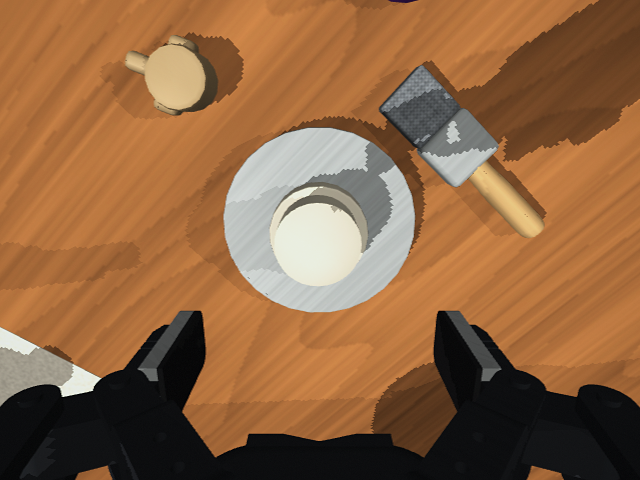

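Run:
```python
from h import *
print(np.round([sensors.read_ee_pos() for _ in range(4)],4).tolist(), sensors.read_clock())
im=cv2.imread("pics/w_dome2.png")[:,:,::-1].copy(); c=eyes.get_calibration("wrist")
g=im.astype(int); m=((g.min(2)>190)).astype(np.uint8)
cs,_=cv2.findContours(cv2.morphologyEx(m,cv2.MORPH_OPEN,np.ones((3,3))),0,1)
print([(cv2.boundingRect(k),cv2.contourArea(k)) for k in cs if cv2.contourArea(k)>150])
cv2.imwrite("pics/crop.png",cv2.resize(im[165:300,240:400,::-1],None,fx=4,fy=4,interpolation=0))
# slab
x,y=.4255,-.3195
yaw=.977
cand=[yaw+np.pi/2+k*np.pi for k in(-2,-1,0,1)]+[yaw+np.pi*k for k in ()]
cand=[(p+np.pi)%(2*np.pi)-np.pi for p in (yaw,yaw+np.pi)]  # tool x along slab length, fingers close across width
r=bestyaw([x,y,.15],cand);print([(round(a,2),round(b,2),np.round(q,2).tolist()) for a,b,q in r])
r2=[(p,kin.solve_ik([.4726,.2513,.15],Q(p))) for p in np.arange(-np.pi,np.pi,np.pi/4)]
print([(round(p,2),None if a is None else np.round(a,2).tolist()) for p,a in r2])
robot.reach([.44,-.1,.2],Q(r[0][1])); robot.reach([x,y,.15],Q(r[0][1])); robot.dwell(.4)
c,im=wrist("w_slab"); st()
for S in (75,90,110):
    b=blob(im,proj(c,np.array([[x,y,.018]]))[0],True,S); print(S,b.min(0),b.max(0),fit("slab",[(c,b)],x0=(x,y,yaw)))
```

```text
[[0.4721, 0.2507, 0.1691], [0.4721, 0.2507, 0.1691], [0.4721, 0.2507, 0.1691], [0.4721, 0.2507, 0.1691]] 19.2333
[((61, 366, 38, 30), 611.5), ((0, 328, 36, 26), 459.0), ((331, 237, 81, 74), 533.0), ((226, 220, 20, 27), 181.0), ((241, 187, 172, 125), 9042.0), ((380, 167, 25, 27), 349.5), ((433, 152, 35, 21), 297.5), ((453, 149, 39, 34), 323.0), ((324, 137, 43, 37), 709.0), ((224, 128, 130, 103), 4932.5)]
[(np.float64(0.69), -2.16, [-0.23, 0.62, 1.1, 2.02, -0.7, 0.94, -2.5]), (np.float64(2.89), 0.98, [0.28, 0.4, 0.37, 1.99, -0.2, 0.79, 0.17])]
[(np.float64(-3.14), [0.36, 0.88, -1.33, 1.91, 0.94, 1.17, 0.25]), (np.float64(-2.36), [0.36, 0.88, -1.33, 1.91, 0.94, 1.17, 1.03]), (np.float64(-1.57), [-1.47, 0.83, 1.35, 2.01, -0.93, 1.12, -2.84]), (np.float64(-0.79), [-0.87, 0.41, 0.4, 1.98, -0.22, 0.79, -2.71]), (np.float64(0.0), [-0.74, 0.4, 0.23, 1.97, -0.12, 0.78, -2.01]), (np.float64(0.79), [-0.6, 0.39, 0.06, 1.96, -0.03, 0.78, -1.31]), (np.float64(1.57), [-0.46, 0.4, -0.11, 1.96, 0.06, 0.79, -0.61]), (np.float64(2.36), [-0.33, 0.42, -0.27, 1.95, 0.15, 0.8, 0.1])]
 t=24.59 [ 0.4257 -0.3192  0.1502] open 0.0852 F [-0.11  0.03  0.01] grip 0.0
75 [280 155] [361 295] (array([ 0.42540843, -0.31946752,  0.97786154]), array([-0.  , -0.  ,  0.05, -0.  ]), array([0.978]))
90 [279 155] [361 295] (array([ 0.42542379, -0.31945563,  0.98020924]), array([ 0.  ,  0.02, -0.47,  0.  ]), array([0.985]))
110 [279 155] [361 295] (array([ 0.42545841, -0.31950429,  0.98036122]), array([ 0.  ,  0.04, -0.74,  0.  ]), array([0.992]))
```

View pics/w_slab.png

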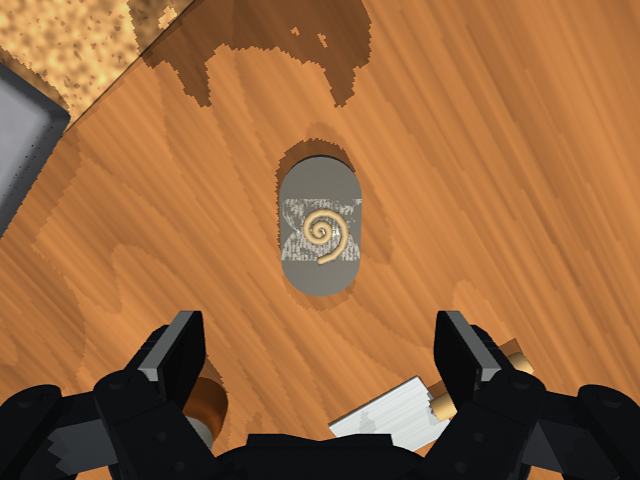

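View pics/crop.png

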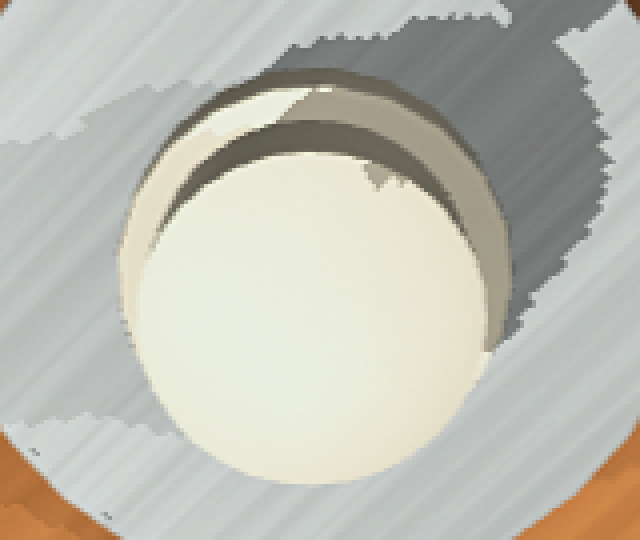

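Run:
```python
from h import *
T=lambda p,q:np.block([[R.from_quat(q).as_matrix(),np.array(p)[:,None]],[np.zeros((1,3)),1]])
w=eyes.get_calibration("wrist"); X=np.linalg.inv(T(sensors.read_ee_pos(),sensors.read_ee_rot()))@w["pose"]
c=dict(intrinsics=w["intrinsics"],pose=T([.4721,.2507,.1691],Q(-np.pi/4))@X)
f=lambda v:(lambda q:(q.max(0)+q.min(0))/2-((273.75+361.75)/2-.5,244.5))(proj(c,np.vstack([cyl(.027,.068,.068)])+[v[0],v[1],0]))
print("dome wrist",least_squares(f,(.47,.25),diff_step=1e-4).x)
x,y,psi=.4252,-.3198,.979-np.pi
effector.grip(.075)
robot.reach([x,y,.06],Q(psi)); robot.move_l([x,y,.012],feed=.1); robot.dwell(.4); st("at")
effector.grip(.05,50); robot.dwell(.2); st("grip"); e=sensors.read_ee_pos(); print(R.from_quat(sensors.read_ee_rot()).as_matrix()[:2,0]); np.save("slabz.npy",e[2])
robot.move_l([x,y,.13],feed=.15); robot.dwell(.5); st("lift"); print("torque",np.round(sensors.read_wrist_torque(),4))
wrist("w_held")
r=bestyaw([.4726,.2513,.15],np.arange(-np.pi,np.pi,np.pi/8));print([(round(a,2),round(b,2),round(q[6],2)) for a,b,q in r[:6]])
```

```text
dome wrist [0.47288459 0.25254746]
at t=26.34 [ 0.4253 -0.3199  0.0122] open 0.0747 F [-0.22 -0.06  0.08] grip 0.0
grip t=26.85 [ 0.4253 -0.3198  0.0124] open 0.0544 F [-0.97 -0.35  4.93] grip 53.9
[-0.55780808 -0.8299699 ]
lift t=28.28 [ 0.4252 -0.3197  0.1299] open 0.0547 F [ 0.07  0.35 -2.09] grip 53.2
torque [ 0.0258 -0.0002 -0.0078]
[(np.float64(1.12), np.float64(-0.79), np.float64(2.72)), (np.float64(1.13), np.float64(-1.18), np.float64(2.34)), (np.float64(1.14), np.float64(-1.57), np.float64(1.96)), (np.float64(1.14), np.float64(-1.96), np.float64(1.57)), (np.float64(1.24), np.float64(-2.36), np.float64(1.21)), (np.float64(1.58), np.float64(-2.75), np.float64(0.87))]
```

View pics/w_held.png

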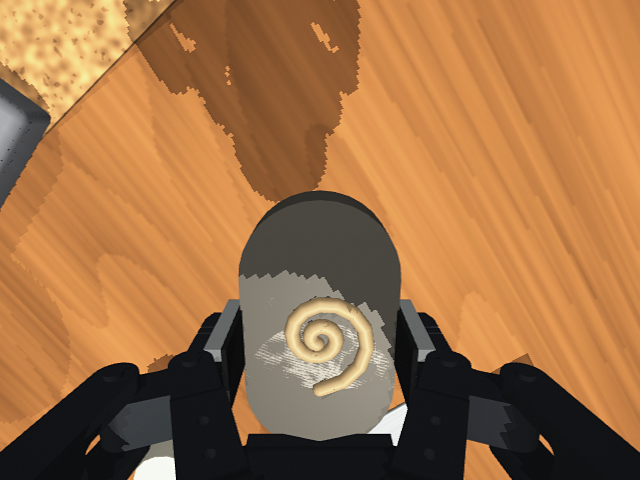

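Run:
```python
from h import *
c=eyes.get_calibration("wrist");e=sensors.read_ee_pos();z=e[2]-np.load("slabz.npy")
P=M["slab"]@R.from_euler("z",.979).as_matrix().T+[e[0],e[1],z]
q=proj(c,P);print("pred rows: bottom face",q[:72,1].min(),"top face",q[72:,1].min(),"cols",q[:,0].min(),q[:,0].max(),"px/mm",(proj(c,P+[-.00558,-.0083,0])-q)[:,1].mean()/10)
im=cv2.imread("pics/w_held.png");g=cv2.cvtColor(im,cv2.COLOR_BGR2GRAY);print(g[184:212,320].tolist())
rows=[]
for n in("top","side"):
    k=eyes.get_calibration(n);im=eyes.read_camera(n);cv2.imwrite(f"pics/{n}2.png",im[:,:,::-1])
    D=np.array([.4726,.2513,0]);u=proj(k,(D+[0,0,.05])[None])[0];x0,y0=int(u[0])-33,int(u[1])-25
    a=cv2.resize(im[y0:y0+50,x0:x0+66,::-1],None,fx=6,fy=6,interpolation=cv2.INTER_CUBIC);b=a.copy()
    for C,col in ((cyl(.027,.068,.068),(0,0,255)),(cyl(.034,.042,.042),(255,0,0))):
        p=(proj(k,C[:72]+D)-[x0,y0]+.5)*6
        cv2.polylines(b,[np.int32(p.round())],True,col,1)
    print(n,x0,y0);rows.append(np.hstack([a,b]))
cv2.imwrite("pics/cmp.png",np.vstack(rows))
```

```text
pred rows: bottom face 189.03807023821406 top face 198.66057951537448 cols 239.69195493286068 402.81467632995896 px/mm -2.438843973485782
[151, 150, 149, 149, 150, 152, 76, 42, 47, 47, 47, 48, 48, 46, 47, 46, 67, 73, 71, 72, 72, 72, 72, 72, 73, 71, 72, 71]
top 139 254
side 226 125
```

View pics/cmp.png

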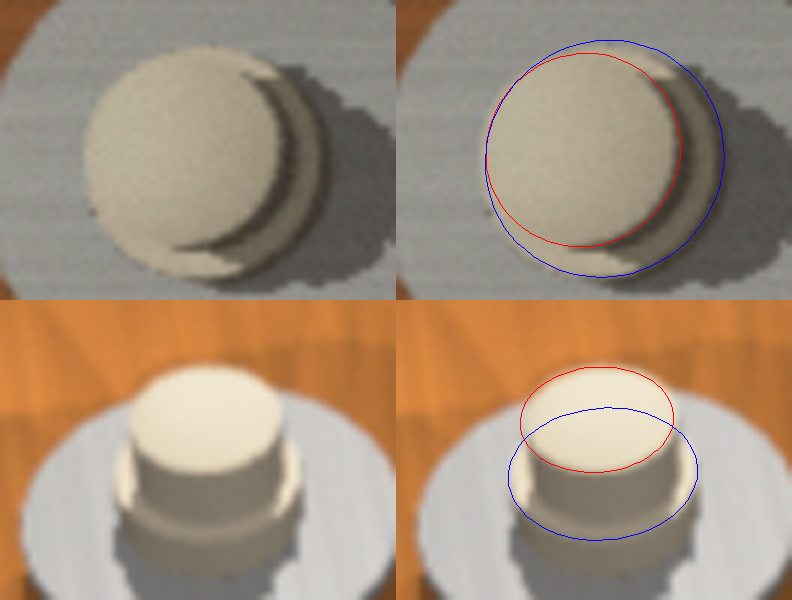

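```bash
cat > ef.py <<'E'
from h import *
from scipy.ndimage import map_coordinates
cap=np.vstack([np.c_[r*np.cos(t),r*np.sin(t),0*t+.032-(.065-np.sqrt(.065**2-r*r))] for r in np.linspace(0,.027,10)]); cap[:,2]=np.maximum(cap[:,2],.026)
def score(k,g,P):
    h=cv2.convexHull(proj(k,P).astype(np.float32))[:,0].astype(float); h=np.vstack([h,h[:1]])
    L=np.r_[0,np.cumsum(np.linalg.norm(np.diff(h,axis=0),axis=1))]; s=np.linspace(0,L[-1],160,endpoint=False)
    p=np.c_[np.interp(s,L,h[:,0]),np.interp(s,L,h[:,1])]; d=np.roll(p,-2,0)-np.roll(p,2,0); n=np.c_[d[:,1],-d[:,0]]/np.linalg.norm(d,axis=1)[:,None]
    f=lambda o:np.array([map_coordinates(ch,[(p+o*n)[:,1],(p+o*n)[:,0]],order=1) for ch in g])
    return np.sqrt(((f(.8)-f(-.8))**2).sum(0)).clip(0,60).mean()
def efit(obs,x,y,z,P=cap,r=.004):
    G=np.arange(-r,r+1e-9,.00025)
    gs=[(k,[cv2.GaussianBlur(im[...,i].astype(float),(0,0),.6) for i in range(3)]) for k,im in obs]
    S=sum(np.array([[score(k,g,P+[x+a,y+b,z]) for b in G] for a in G]) for k,g in gs)
    w=np.clip(S-S.max()*.97,0,None); A,B=np.meshgrid(G,G,indexing="ij")
    return np.round([x+(w*A).sum()/w.sum(),y+(w*B).sum()/w.sum(),S.max()/len(obs)],4)
E
python3 - <<'E'
from ef import *
T=lambda p,q:np.block([[R.from_quat(q).as_matrix(),np.array(p)[:,None]],[np.zeros((1,3)),1]])
K={n:eyes.get_calibration(n) for n in("top","side")}
w=eyes.get_calibration("wrist"); X=np.linalg.inv(T(sensors.read_ee_pos(),sensors.read_ee_rot()))@w["pose"]
W=lambda p,psi:dict(intrinsics=w["intrinsics"],pose=T(p,Q(psi))@X)
I=lambda n:cv2.imread(f"pics/{n}.png")[:,:,::-1].copy()
disc1=cyl(.034,.02,.02)
print("BENCH mech .4325 .0212")
o=[(K["top"],I("top0")),(K["side"],I("side0")),(W([.4324,.022,.1299],0),I("w_dome"))]
for k in o: print(efit([k],.4325,.0212,0))
print(efit(o[:2],.4325,.0212,0))
print("STACK tcp .4726 .2513")
o=[(K["top"],I("top2")),(K["side"],I("side2")),(W([.4721,.2507,.1691],-np.pi/4),I("w_dome2"))]
for k in o: print(efit([k],.4726,.2513,.042))
print(efit(o[:2],.4726,.2513,.042))
E
```

```text
BENCH mech .4325 .0212
[4.317e-01 2.210e-02 6.000e+01]
[4.331e-01 1.980e-02 6.000e+01]
[4.312e-01 2.080e-02 6.000e+01]
[4.321e-01 2.140e-02 6.000e+01]
STACK tcp .4726 .2513
[ 0.4724  0.2528 33.2741]
[ 0.4745  0.2527 54.5404]
[ 0.4729  0.2523 44.7205]
[ 0.4735  0.2526 43.2657]
```

Run:
```python
from h import *
X,Y=.4734,.2522; psi=-np.pi/2
def avg():
    F=[];
    for _ in range(8): F.append(np.r_[sensors.read_ft_force(),sensors.read_wrist_torque()]); robot.dwell(.04)
    F=np.array(F); return F.mean(0),F.std(0)
robot.move_l([.4252,-.3198,.2],feed=.25)
robot.reach([X,Y,.18],Q(psi)); robot.move_l([X,Y,.10],feed=.1); robot.dwell(.6); st("hover")
a=avg(); print(np.round(a,4).tolist())
print(robot.move_l([X,Y,.082],feed=.02,contact_N=2.5)); robot.dwell(.3); st("contact")
b=avg(); print(np.round(b,4).tolist()); print("diff",np.round(b[0]-a[0],4)); st()
print(sensors.read_ee_rot(),Q(psi))
```

```text
hover t=32.48 [0.4734 0.2521 0.1   ] open 0.0546 F [-0.46 -0.53 -2.97] grip 53.5
[[0.1748, -0.011, -2.6702, 0.0092, 0.0373, -0.0131], [0.5458, 0.4841, 0.321, 0.0194, 0.02, 0.0287]]
True
contact t=33.80 [0.4733 0.2521 0.086 ] open 0.0546 F [-0.4  -0.36  5.21] grip 54.3
[[-0.2819, -0.6768, 5.3128, -0.1386, 0.1442, 0.0004], [0.3228, 0.3742, 0.26, 0.0312, 0.0226, 0.0244]]
diff [-0.4567 -0.6658  7.983  -0.1478  0.1069  0.0135]
 t=34.13 [0.4733 0.2521 0.0861] open 0.0548 F [-0.7   0.23  5.65] grip 54.3
[-7.07042127e-01  7.07171374e-01 -6.19190122e-05 -2.75651220e-04] [ 7.07106781e-01 -7.07106781e-01 -4.32978028e-17  4.32978028e-17]
```

Run:
```python
from h import *
def fz():
    v=[]
    for _ in range(5): v.append(sensors.read_ft_force()[2]); robot.dwell(.02)
    return np.mean(v)
p=np.array(sensors.read_ee_pos()); z=p[2]
for i in range(6):
    f=fz(); print(round(z,4),round(f,2))
    if f<0.5: break
    z+=.0002; robot.move_l([.4734,.2522,z],feed=.01)
st()
for o in (.057,.06,.064,.07,.085): effector.grip(o); robot.dwell(.1)
st("open"); 
for n in("top","side"):cv2.imwrite(f"pics/{n}3.png",eyes.read_camera(n)[:,:,::-1])
robot.move_l([.4734,.2522,.2],feed=.12); robot.dwell(.4); wrist("w_fin"); st("up")
for n in("top","side"):cv2.imwrite(f"pics/{n}4.png",eyes.read_camera(n)[:,:,::-1])
from scipy.spatial.transform import Rotation
a=cv2.imread("pics/w_fin.png")[100:400,120:520]; b=cv2.imread("pics/side4.png")[80:230,160:360]
cv2.imwrite("pics/fin.png",np.hstack([a,cv2.resize(b,(400,300),interpolation=cv2.INTER_CUBIC)]))
```

```text
0.0861 6.02
0.0863 -0.81
 t=34.59 [0.4735 0.2522 0.0861] open 0.0546 F [ 0.52 -0.22 -1.16] grip 53.7
open t=36.27 [0.4734 0.2522 0.0863] open 0.0850 F [0.46 0.04 0.15] grip 0.0
up t=37.92 [0.4733 0.2523 0.1999] open 0.0851 F [-0.25  0.46 -0.2 ] grip 0.0
```

View pics/fin.png

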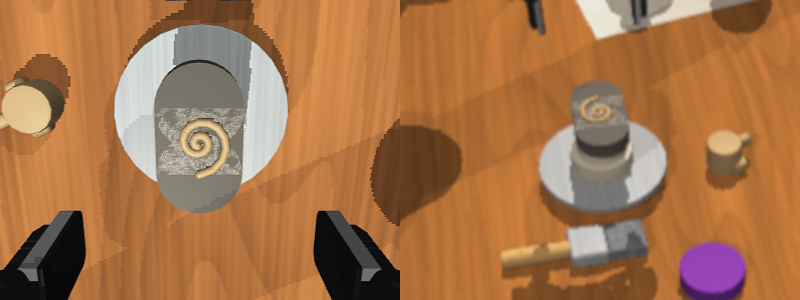

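Run:
```python
from ef import *
from scipy.optimize import minimize
I=lambda n:[cv2.GaussianBlur(cv2.imread(f"pics/{n}.png")[:,:,::-1][...,i].astype(float),(0,0),.8) for i in range(3)]
K={n:eyes.get_calibration(n) for n in("top","side","wrist")}
top=stad(.018,.018)[:72]; full=M["slab"]
def run(names,v0):
    G={n:I({"top":"top4","side":"side4","wrist":"w_fin"}[n]) for n in names}
    def cost(v):
        Rm=R.from_euler("xyz",[v[3],v[4],np.pi/2+v[2]]).as_matrix()
        return -sum(score(K[n],G[n],full@Rm.T+[v[0],v[1],.074]) for n in names)
    s=np.array([[0]*5]+[list(r) for r in np.diag([.003,.003,.03,.05,.05])])+v0
    o=minimize(cost,v0,method="Nelder-Mead",options=dict(initial_simplex=s,maxiter=500,xatol=1e-5,fatol=1e-3))
    print(names,np.round(o.x[:2],4),"deg",np.round(np.degrees(o.x[2:]),2),round(o.fun,2), "level:",round(cost([*o.x[:3],0,0]),2))
v=np.array([.4734,.2522,0,0,0])
run(["wrist"],v);run(["top"],v); run(["side"],v); run(["wrist","side"],v); run(["top","wrist","side"],v); run(["wrist"],v+[.001,-.001,0,.04,-.04])
```

```text
['wrist'] [0.474  0.2522] deg [-0.83 -0.04  1.56] -52.97 level: -52.23
['top'] [0.4832 0.2446] deg [ 0.19  3.83 10.42] -10.41 level: -9.67
['side'] [0.4748 0.2506] deg [0.57 0.06 0.24] -46.5 level: -46.49
['wrist', 'side'] [0.4741 0.2519] deg [-0.69 -0.09  0.49] -98.0 level: -97.84
['top', 'wrist', 'side'] [0.4741 0.2519] deg [-0.68 -0.08  0.5 ] -99.65 level: -99.48
['wrist'] [0.474  0.2522] deg [-0.83  0.06  1.54] -52.97 level: -52.22
```

```bash
python3 -c "
from h import *
print(robot.close_job())"
```

```text
the job is handed in; nothing more can be done
None
```

The photo stand is built and handed in: disc, dome and slab are stacked on the plate. The slab is fossil up and stands on its own, level to within about 1.5° and centred to about 1 mm by the cameras; the clock read about 38 s of the 67 s limit and I never moved the other items.

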